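# Put the sanding block away and click its case shut

## Robot

A 6-joint arm with a two-finger parallel gripper is mounted at the origin on the work surface. World frame = base frame: x ahead of the robot, y to its left, z up, the work surface at z = 0. Lengths are in mm, angles in rad, forces in N, time in s.
With the tool pointing down it reaches from about 350 to 975 mm from the base axis. Payload 7.1 kg.
Tool frame: the origin (TCP) lies midway between the tips of the shut fingers; the grasp point (between the pads) lies pinch_z behind it (pinch_z is the distance from the TCP to the grasp point, in mm); z points along the fingers, y is the line along which they close (so a half turn about z gives the same grasp; the last joint's range is limited). The gripper opens to 88 mm and grips with 3 to 60 N. Pads are 20 mm wide; open, the fingers measure 115 mm over their backs; the gripper's body (75 mm by 178 mm) begins 61 mm behind the grasp point.
Start: joints at [1.2, 0.423, 1.63, -0, 1.089, -0.019], TCP at [215.335, 586.716, 222.675] pointing down, gripper open.
Joint ranges: [-3, 3], [-0.9, 2.11], [0.09, 2.58], [-1.31, 4.45], [0.11, 2.69], [-2.54, 2.54]. Speed limits (rad/s): [2.39, 2.39, 3.01, 3.14, 3.14, 3.14].

## Interface

Orientations are given as a rotation vector (axis times angle).
In Python, from workcell import get_obs, get_image, close_job, pinch_z gives the robot as it stands.
- The arm moves only by the tool jog_arm, never from a script. Its argument "commands" is a list of rows, each a list of 3 entries, a list of its own where there are three numbers: the gripper command: -1 is shut, 1 is fully open, values between are in proportion, then the shift along the tool's x, y, z as a fraction of full scale, then the turn, a rotation vector about the tool's x, y, z as a fraction of full scale. In form: [[gripper, [tx, ty, tz], [rx, ry, rz]], ...]. A call has 1 to 10 rows; each row shifts and turns the commanded pose from where the row before left it, along the tool's axes as they then stand; what a row does not reach is not made up. Full scale, the value 1, is 0.1 m for a shift and 45 degrees for a turn. A row lasts 1/10 s, in which the tool goes at most 50 mm and 8.59 degrees, less where a joint would pass 70% of its speed; a pose out of reach is approached as far as the arm can. A call with a number of a shift or a turn outside -1 to 1 is refused whole. A call with a gripper value outside its range is refused whole. The fingers move at their own pace and stop on an object; the grip force is fixed at half the most. Time passes only in rows, so rows that do not move let the fingers close. It gives the time, the measured TCP pose, the force, the opening and the grip force at its end, in the units of the state.
- get_obs(): the state, without advancing time (a new reading comes with each control period).
- get_image(name): name is "scene" or "top"; returns a dict with "image" (384x512x3 uint8, blue, green, red), "z_map" (384x512 float32, mm along the optical axis (not along the pixel's ray), 0 where there is no reading), "intrinsics" (3x3 intrinsics, pixels), "eye" and "orientation" of the camera in the world. Camera axes: x right, y down, z forward; pixel columns grow to the right and rows downward; lengths in mm; the calibration is good to about 2 mm. A picture is of the moment at which its call begins.
- close_job(): hands the job in; it is judged then, once.
The state is a dict: "t": time; "qpos": joint angles; "qvel": joint speeds; "joint_torque": joint torques, N m; "ee_pos": TCP position; "orientation": TCP orientation; "ft_force": force on the tool from outside, world axes, zero at the start; "moment": the same for the moment, N m; "width": finger opening in mm; "grasp_force": force on a finger pad.
Only numpy, scipy, OpenCV 4.12 (cv2) and the standard library are available. Lean on these libraries where they do the work, as an engineer would, in place of code of your own. Each camera call takes 0.05 s, during which the arm holds its last target. There are 200 camera calls.

## Task

Put the cork sanding block into the empty wide bay of the open sanding case, lying flat with its red face down, and let go of it before you close the lid. Then swing the orange lid shut and press its far edge (opposite the hinge) down, firmly but gently, until the spring catch clicks and the lid stays shut by itself; the plastic cracks if you lean on it hard. Leave the other things on the bench where they are.

Things in the scene. Friction and masses are not known exactly. Their poses are not given: they have to be found in the camera images.
- case: Dark grey open-topped plastic case, fixed to the bench, 115 x 190 x 55 mm high (its x, y, z), walls 4 mm. Origin at the centre of its underside; x points from the hinge side (nearer the robot) to the catch side, z up. A 4 mm divider 49 mm high at y = +30 mm parts the wide empty bay (-y) from a narrow bay with red abrasive sheets. Case and lid crack if the robot pushes on them with over 20 N.
- bay (a point): Centre of the floor of the wide bay, 4 mm above the bench; the bay measures 107 mm along x and 119 mm along y inside. Axes as the case.
- catch_wall (a point): Middle of the top edge of the case's +x wall, 55 mm above the bench; axes as the case. Just outside it, up to 18 mm out and 77 mm above the bench, stand the black spring catch and, 21 mm to each side of it, a sprung steel pin that lifts the lid. Catch and pins together sit anywhere in a 14 mm range of heights from case to case, and this is not measured.
- lid (a joint): Angle of the orange lid (rad, reading noise about 0.01): 1.62 to 1.82 as found (open, leaning a little toward the robot), 1.57 upright, falling as it closes. The hinge is stiff: the lid stays where it is left and takes about 1 N at its far edge to move. Clicked it rests between 0.00 and 0.12, by the catch's height; let go before the click, the pins lift it 17 mm higher, to 0.14 to 0.26.
- lid_hinge (a point): On the hinge axis (along case y), midway; 57 mm above the bench, at case x = -61.5 mm. Turns with the lid: its x axis points along the lid from hinge to far edge, z out of the lid's outer face. The lid is 200 mm wide, 126 mm from hinge axis to far edge, 5 mm thick with a 19 mm skirt on the inner side; its outer face lies 5 mm out from the hinge axis.
- lid_press (a point): Middle of a dark 22 x 70 mm patch on the lid's outer face (upper when shut), 115 mm from the hinge axis, 12 mm from the far edge: the place to press. Axes as lid_hinge. From 17 mm above the clicked height the push needed rises from 4 N to 8 to 13 N, drops to 6 N or less as the catch snaps over 2 to 3 mm before the end, then a hard rubber stop is met (about 20 N per mm).
- block: Cork sanding block with a red abrasive face below, 72 x 40 x 32 mm high (its x, y, z), loose on the bench, 50 to 110 g. Origin at the centre of its underside.
- glue_pot: White open plastic pot, 68 mm across, 70 mm high; leave it. Origin at the centre of its underside.
- tape: Yellow roll of tape lying flat, 90 mm across, 25 mm high; leave it. Origin at the centre of its underside.
- offcut: Pale wooden moulding offcut, 140 x 30 x 24 mm; leave it. Origin at the centre of its underside, x along its length.
Mind the look-alikes: they are no part of the job. What is shaped like the case but green is not meant.

How it is judged (in metres and radians):
On the way:
1. the block lies flat in the wide bay, let go, while the lid is still open (x of block in the frame of case between -0.04 and 0.04 m and y of block in the frame of case between -0.08 and 0.015 m and z of block in the frame of case below 0.012 m and angle between block's own z axis and vertical below 0.2 rad and contact force between block and the fingers below 0.2 N and value of joint lid above 0.8 rad), for 0.2 s.
At the end, for the whole second after the job is handed in: The block lies flat (within 0.2 rad, red face down) on the floor of the wide bay, and the lid, with nothing touching it, stays shut behind its catch (lid angle below 0.128 rad; an unclicked lid springs back above that) (value of joint lid below 0.128 rad and x of block in the frame of case between -0.04 and 0.04 m and y of block in the frame of case between -0.08 and 0.015 m and z of block in the frame of case below 0.012 m and angle between block's own z axis and vertical below 0.2 rad).
It fails at once if case or lid pressed with more than 20 N (contact force between case and the fingers above 20 N or contact force between case and the arm above 20 N).
It fails at once if a bystander moved more than 30 mm (distance of any of glue_pot, tape, offcut from where it was at the start of the episode above 0.03 m).
It also fails if it takes over 67 s, if anything falls off the work surface, if the arm or the gripper's body presses on something with over 40 N, if the wrist force passes 120 N, or if a joint passes its speed limit or range.

## Working session

There is one attempt and no reset: what is moved stays moved. The work goes in short steps, Python scripts to look and compute and a tool call to move; the robot and the scene stay as the last step left them, time stands still between calls to the robot, and variables do not carry over. Pictures are saved under pics/ and viewed, at most 10 in all, crops included, and the job is handed in when it is done.

Besides the shell and the picture viewer there is one more tool, called after "Request:" in YAML: its name, and indented under it one key for each argument. jog_arm: Moves the arm, as the interface text tells. Its arguments: {"type":"object","properties":{"commands":{"type":"array","items":{"type":"array"}}},"required":["commands"]}

```bash
mkdir -p pics; ls; cat > h.py <<'E'
import numpy as np, cv2
from scipy.spatial.transform import Rotation as R
from workcell import get_obs, get_image, close_job, pinch_z
def grab(n):
    d=get_image(n); o=np.array(d["orientation"],float)
    d["R"]=o if o.shape==(3,3) else (R.from_rotvec(o).as_matrix() if o.size==3 else R.from_quat(o).as_matrix())
    return d
def pts(d):
    K=np.array(d["intrinsics"]);z=d["z_map"];v,u=np.indices(z.shape)
    c=np.stack([(u-K[0,2])/K[0,0]*z,(v-K[1,2])/K[1,1]*z,z],-1)
    return c@d["R"].T+np.array(d["eye"])
def ray(d,u,v,h):
    K=np.array(d["intrinsics"]);r=d["R"]@np.array([(u-K[0,2])/K[0,0],(v-K[1,2])/K[1,1],1])
    e=np.array(d["eye"]);return e+r*(h-e[2])/r[2]
E
python3 - <<'E'
from h import *
print(get_obs(), pinch_z)
for n in("scene","top"):
    d=grab(n);print(n,d["eye"],d["orientation"],d["intrinsics"])
    cv2.imwrite(f"pics/{n}0.png",d["image"]); np.savez(f"{n}0.npz",**{k:d[k] for k in d})
E
```

```text
pics
{'t': 0.0, 'qpos': array([ 1.19997094e+00,  4.23866559e-01,  1.63070622e+00,  1.51308045e-05,
        1.08861226e+00, -1.90224848e-02]), 'qvel': array([ 6.78950446e-04,  3.66108019e-04, -1.57825893e-03, -3.66298125e-04,
       -1.12191847e-04, -1.06589254e-05]), 'joint_torque': array([-2.08201105e-03, -5.44632339e+01, -2.73657650e+01,  6.40628370e-02,
        2.28074152e-02, -1.55319681e-04]), 'ee_pos': array([215.14586257, 586.18963953, 221.87928099]), 'orientation': array([-5.49719786e-01, -3.09279584e+00,  2.44961141e-03]), 'ft_force': array([ 0.34827989, -0.01053756,  0.32420243]), 'moment': array([ 0.01902625, -0.03318629,  0.01719013]), 'grasp_force': 0.0, 'width': 87.66909042956236} 18.700000000000003
scene [ 885.97822168 -281.20586808  702.46291727] [-2.27437767 -1.13686881  0.36675664] [[348.69245424   0.         252.36120974]
 [  0.         348.69245424 194.03709849]
 [  0.           0.           1.        ]]
top [ 405.54994067    9.91704999 1084.35917337] [-2.14041799  2.18530875 -0.14883021] [[383.38995929   0.         254.97833431]
 [  0.         383.38995929 189.85934552]
 [  0.           0.           1.        ]]
```

```bash
python3 -c "
import cv2,numpy as np
a=cv2.imread('pics/scene0.png');b=cv2.imread('pics/top0.png')
cv2.imwrite('pics/both0.png',cv2.resize(np.vstack([a,b]),None,fx=.78,fy=.78))"
```

```text
(no output)
```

View pics/scene0.png

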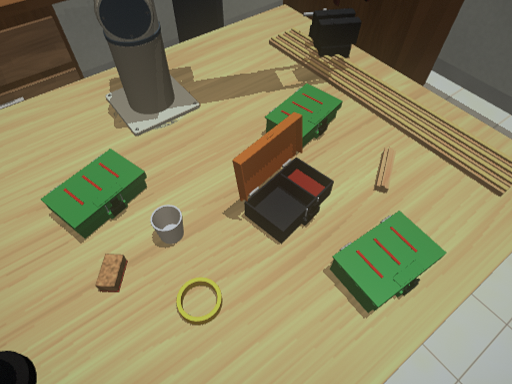

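View pics/top0.png

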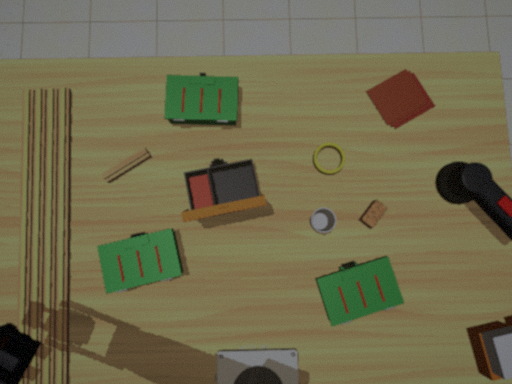

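The scene view shows the case with its orange lid at about (285,190), the cork block at (111,272), the pot at (168,225) and the tape at (199,300). In the top view they are at (222,190), (373,213), (322,220) and (328,158).

Candidates in the top view:
- **Case:** grey with orange lid (222,190). The green ones at (202,98), (140,260) and (360,290) are not meant.
- **Block:** cork (373,213). The others are the offcut (128,165) and the red sheet (400,97).

I choose the cork block at (373,213) and the grey case at (222,190).

```bash
cat > m.py <<'E'
from h import *
crops=[]
for n,bb,cc in(("scene",(85,240,140,305),(230,110,340,245)),("top",(355,195,390,232),(170,145,280,230))):
    d=grab(n);P=pts(d);im=d["image"]
    hsv=cv2.cvtColor(im,cv2.COLOR_BGR2HSV)
    def sub(b): s=np.zeros(im.shape[:2],bool);s[b[1]:b[3],b[0]:b[2]]=1;return s
    ok=d["z_map"]>0
    m=sub(bb)&ok&(P[...,2]>8)
    t=m&(P[...,2]>np.percentile(P[m][:,2],60)-5)
    q=P[t];r=cv2.minAreaRect(q[:,:2].astype(np.float32))
    print(n,"block n",t.sum(),"z",np.median(q[:,2]),"rect",r,"box",cv2.boxPoints(r).round().tolist())
    print(" table z",np.median(P[sub(bb)&ok&~m][:,2]))
    lid=sub(cc)&ok&(hsv[...,0]<16)&(hsv[...,1]>170)&(P[...,2]>75)
    q=P[lid];print(" lid",lid.sum(),q.min(0),q.max(0))
    cs=sub(cc)&ok&(P[...,2]>47)&(P[...,2]<62)&(hsv[...,2]<90)
    q=P[cs];r=cv2.minAreaRect(q[:,:2].astype(np.float32))
    print(" rim",cs.sum(),np.median(q[:,2]),r,cv2.boxPoints(r).round().tolist())
    a=im[bb[1]:bb[3],bb[0]:bb[2]];b=im[cc[1]:cc[3],cc[0]:cc[2]]
    crops+=[cv2.resize(a,(200,300*200//200)),cv2.resize(b,(380,300))]
cv2.imwrite("pics/crops.png",np.vstack([np.hstack(crops[:2]),np.hstack(crops[2:])]))
E
python3 m.py
```

```text
scene block n 644 z 29.789893285912285 rect ((469.3798828125, -329.90277099609375), (40.484413146972656, 72.08358001708984), 51.73735427856445) box [[429.0, -323.0], [485.0, -368.0], [510.0, -336.0], [454.0, -292.0]]
 table z -1.8826000410375627
 lid 2130 [452.22026944 -25.94405488  75.00064866] [523.14120266 175.0386254  186.50045292]
 rim 861 52.73623613948848 ((482.45257568359375, 164.91416931152344), (193.08087158203125, 428.07818603515625), 41.54164123535156) [[268.0, 261.0], [552.0, -59.0], [697.0, 69.0], [413.0, 389.0]]
top block n 377 z 32.26621681825054 rect ((467.1174011230469, -330.7604064941406), (40.000572204589844, 72.46540832519531), 51.308250427246094) box [[426.0, -324.0], [483.0, -369.0], [508.0, -338.0], [451.0, -292.0]]
 table z 0.7634536248127688
 lid 11 [459.18328228 -23.43639808 178.54893949] [486.99729786 116.2369756  187.14232411]
 rim 286 53.0088320584008 ((543.1959228515625, 118.31224060058594), (134.020263671875, 266.7319641113281), 20.42423439025879) [[434.0, 220.0], [527.0, -30.0], [653.0, 17.0], [559.0, 267.0]]
```

View pics/crops.png

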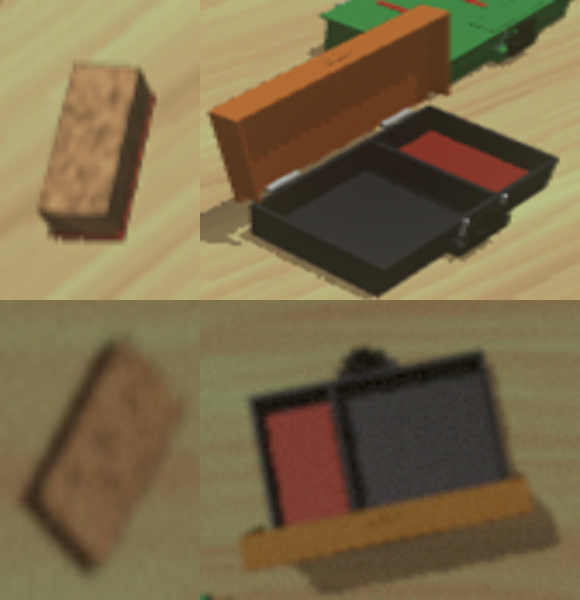

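The crops show the cork block with its red layer below, and the case open with its wide bay empty and catch on the far side. The rim mask was contaminated, so I refine the case pose from its corners.

```bash
cat > c.py <<'E'
from h import *
d=grab("scene")
for p in((333.6,181.1),(245.1,203.6),(282,232)): print(p,ray(d,*p,55).round(1))
t=grab("top")
# top crop: x170..280 ->380 wide, y145..230->300
f=lambda a,b:((a-200)/380*110+170,(b-300)/300*85+145)
for p in((250,400),(482,352),(517,478)): print(f(*p),ray(t,*f(*p),55).round(1))
for n,d,cc in(("s",d,(230,110,340,245)),("t",t,(170,145,280,230))):
    P=pts(d);hsv=cv2.cvtColor(d["image"],cv2.COLOR_BGR2HSV)
    s=np.zeros(P.shape[:2],bool);s[cc[1]:cc[3],cc[0]:cc[2]]=1
    z=P[...,2]
    m=(s&(z>49)&(z<60)&(hsv[...,2]<80)&(P[...,0]>500)&(P[...,0]<700)&(P[...,1]>-40)&(P[...,1]<200)).astype(np.uint8)
    k,l,st,_=cv2.connectedComponentsWithStats(cv2.dilate(m,np.ones((3,3))));i=1+st[1:,4].argmax()
    q=P[(l==i)&(m>0)];r=cv2.minAreaRect(q[:,:2].astype(np.float32));print(n,len(q),r,cv2.boxPoints(r).round().tolist())
    # lid points: inner face plane (scene)
    m=s&(hsv[...,0]<18)&(hsv[...,1]>150)&(z>60)&(z<250)&(P[...,0]>400)&(P[...,0]<560)
    q=P[m]
    if len(q)>50:
        top=q[q[:,2]>q[:,2].max()-8];print("lid top",len(top),top.min(0).round(),top.max(0).round(),"linefit",cv2.fitLine(top[:,:2].astype(np.float32),cv2.DIST_HUBER,0,.01,.01).ravel())
E
python3 c.py
```

```text
(333.6, 181.1) [590.2 190.1  55. ]
(245.1, 203.6) [516.8 -17.6  55. ]
(282, 232) [623.8   1.7  55. ]
(184.4736842105263, 173.33333333333334) [583.4 185.8  55. ]
(251.63157894736844, 159.73333333333335) [617.5   2.7  55. ]
(261.7631578947369, 195.43333333333334) [518.8 -22.7  55. ]
s 444 ((557.9537963867188, 88.66162872314453), (131.19618225097656, 191.8970947265625), 9.971397399902344) [[477.0, 172.0], [510.0, -17.0], [639.0, 6.0], [606.0, 195.0]]
lid top 737 [452. -26. 178.] [509. 173. 186.] linefit [ 1.7687748e-01 -9.8423290e-01  4.8193481e+02  6.6233246e+01]
t 173 ((563.8992309570312, 87.0893783569336), (103.8585205078125, 191.2090301513672), 6.284992694854736) [[502.0, 176.0], [523.0, -14.0], [626.0, -2.0], [605.0, 188.0]]
lid top 644 [450. -26. 181.] [506. 170. 189.] linefit [ 1.8025565e-01 -9.8361981e-01  4.7780109e+02  6.9906830e+01]
```

```bash
cat > go.py <<'E'
import sys
from h import *
# usage: go.py x y z yaw_of_tool_y_deg -> remaining tool-frame shift (full-scale units) and turn
x,y,z,a=map(float,sys.argv[1:5]);o=get_obs();T=R.from_rotvec(o["orientation"])
ty=np.array([np.cos(np.radians(a)),np.sin(np.radians(a)),0]);tz=np.array([0,0,-1.])
G=R.from_matrix(np.c_[np.cross(ty,tz),ty,tz])
print("t",round(o["t"],2),"pos",o["ee_pos"].round(1),"F",o["ft_force"].round(1),"w",round(o["width"],1))
print("shift",(T.inv().apply(np.array([x,y,z])-o["ee_pos"])/100).round(3),"then turn",((T.inv()*G).as_rotvec()/np.radians(45)).round(3))
print("shift in goal axes",(G.inv().apply(np.array([x,y,z])-o["ee_pos"])/100).round(3))
E
```

Request:
jog_arm:
  commands:
    - [1,[-0.34,-0.35,-0.02],[0,0,0]]
    - [1,[-0.34,-0.35,-0.02],[0,0,0]]
    - [1,[-0.34,-0.35,-0.02],[0,0,0]]
    - [1,[-0.34,-0.35,-0.02],[0,0,0]]
    - [1,[-0.34,-0.35,-0.02],[0,0,0]]
    - [1,[-0.34,-0.35,-0.02],[0,0,0]]
    - [1,[-0.34,-0.35,-0.02],[0,0,0]]
    - [1,[-0.34,-0.35,-0.02],[0,0,0]]
    - [1,[-0.34,-0.35,-0.02],[0,0,0]]
    - [1,[-0.34,-0.35,-0.02],[0,0,0]]

```text
t: 1.3
ee_pos: [414.4, 139.1, 243.1]
orientation: [0.549, 3.092, 0.001]
ft_force: [0.6, 0.2, 0.0]
width: 87.8
grasp_force: 0.0
```

```bash
python3 go.py 468 -330 140 51.2
```

```text
t 1.3 pos [414.4 139.1 243.1] F [0.6 0.2 0. ] w 87.8
shift [-2.118 -4.22   1.03 ] then turn [0.001 0.001 0.415]
shift in goal axes [-3.357 -3.32   1.031]
```

Request:
jog_arm:
  commands:
    - [1,[-0.21,-0.42,0],[0,0,0]]
    - [1,[-0.21,-0.42,0],[0,0,0]]
    - [1,[-0.21,-0.42,0],[0,0,0]]
    - [1,[-0.21,-0.42,0],[0,0,0]]
    - [1,[-0.21,-0.42,0],[0,0,0.1]]
    - [1,[-0.22,-0.38,0.12],[0,0,0.1]]
    - [1,[-0.25,-0.37,0.15],[0,0,0.1]]
    - [1,[-0.26,-0.36,0.15],[0,0,0.11]]
    - [1,[-0.2,-0.28,0.2],[0,0,0]]
    - [1,[0,0,0.1],[0,0,0]]

```text
t: 2.3
ee_pos: [447.5, -262.7, 169.4]
orientation: [-1.044, -2.963, 0.001]
ft_force: [-0.1, -0.0, 0.4]
width: 87.7
grasp_force: 0.0
```

```bash
python3 go.py 468 -330 11 51.2
```

```text
t 2.3 pos [ 447.5 -262.7  169.4] F [-0.1 -0.   0.4] w 87.7
shift [-0.582 -0.395  1.584] then turn [-0.001  0.    -0.001]
shift in goal axes [-0.582 -0.396  1.584]
```

Request:
jog_arm:
  commands:
    - [1,[-0.29,-0.2,0.2],[0,0,0]]
    - [1,[-0.29,-0.2,0.3],[0,0,0]]
    - [1,[0,0,0.3],[0,0,0]]
    - [1,[0,0,0],[0,0,0]]
    - [1,[0,0,0],[0,0,0]]

```text
t: 2.8
ee_pos: [467.9, -325.7, 90.6]
orientation: [-1.037, -2.963, -0.001]
ft_force: [1.3, 0.1, 0.5]
width: 88.0
grasp_force: 0.0
```

```bash
python3 go.py 468 -330 4 51.2; python3 - <<'E'
from h import *
a=grab("scene")["image"];b=grab("top")["image"]
cv2.imwrite("pics/p1.png",np.hstack([cv2.resize(a[200:340,40:240],(400,280)),cv2.resize(b[150:270,300:450],(350,280))]))
E
```

```text
t 2.8 pos [ 467.9 -325.7   90.6] F [1.3 0.1 0.5] w 88.0
shift [-0.03  -0.033  0.866] then turn [ 0.    -0.003  0.005]
shift in goal axes [-0.028 -0.033  0.866]
```

View pics/p1.png

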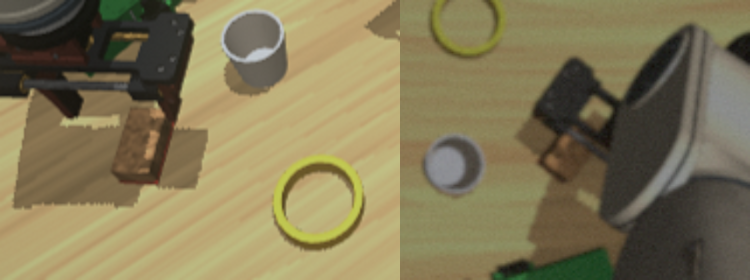

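The picture shows the open fingers above the block at crop (140,145), lined up across its narrow side, with the pot at (255,50) clear. I go down.

Request:
jog_arm:
  commands:
    - [1,[-0.03,-0.03,0.3],[0,0,0]]
    - [1,[0,0,0.3],[0,0,0]]
    - [1,[0,0,0.26],[0,0,0]]
    - [1,[0,0,0],[0,0,0]]
    - [-1,[0,0,0],[0,0,0]]
    - [-1,[0,0,0],[0,0,0]]
    - [-1,[0,0,0],[0,0,0]]
    - [-1,[0,0,0],[0,0,0]]
    - [-1,[0,0,0],[0,0,0]]
    - [-1,[0,0,0],[0,0,0]]

```text
t: 3.9
ee_pos: [468.9, -331.1, 5.0]
orientation: [1.038, 2.965, -0.0]
ft_force: [-0.2, -1.1, 1.4]
width: 43.3
grasp_force: 0.6
```

Request:
jog_arm:
  commands:
    - [-1,[0,0,0],[0,0,0]]
    - [-1,[0,0,0],[0,0,0]]
    - [-1,[0,0,-0.3],[0,0,0]]
    - [-1,[0,0,-0.45],[0,0,0]]
    - [-1,[0,0,-0.45],[0,0,0]]
    - [-1,[0,0,-0.45],[0,0,0]]
    - [-1,[0,0,0],[0,0,0]]

```text
t: 4.6
ee_pos: [471.8, -333.1, 175.6]
orientation: [1.035, 2.956, -0.005]
ft_force: [1.4, -0.1, -0.5]
width: 40.0
grasp_force: 30.0
```

```bash
python3 go.py 563 55 160 100.2
```

```text
t 4.6 pos [ 471.8 -333.1  175.6] F [ 1.4 -0.1 -0.5] w 40.0
shift [1.71  3.602 0.14 ] then turn [-0.005  0.013 -1.085]
shift in goal axes [-1.585  3.658  0.156]
```

Request:
jog_arm:
  commands:
    - [-1,[0,0,0],[0,0,-0.181]]
    - [-1,[0,0,0],[0,0,-0.181]]
    - [-1,[0,0,0],[0,0,-0.181]]
    - [-1,[0,0,0],[0,0,-0.181]]
    - [-1,[0,0,0],[0,0,-0.181]]
    - [-1,[0,0,0],[0,0,-0.18]]

```text
t: 5.2
ee_pos: [468.1, -330.4, 168.3]
orientation: [0.289, -3.127, -0.002]
ft_force: [0.0, 0.1, -1.6]
width: 39.9
grasp_force: 30.0
```

Request:
jog_arm:
  commands:
    - [-1,[-0.16,0.37,0],[0,0,0]]
    - [-1,[-0.16,0.37,0],[0,0,0]]
    - [-1,[-0.16,0.37,0],[0,0,0]]
    - [-1,[-0.16,0.37,0],[0,0,0]]
    - [-1,[-0.16,0.37,0],[0,0,0]]
    - [-1,[-0.16,0.37,0],[0,0,0]]
    - [-1,[-0.16,0.37,0],[0,0,0]]
    - [-1,[-0.16,0.36,0],[0,0,0]]
    - [-1,[-0.16,0.36,0],[0,0,0]]
    - [-1,[-0.14,0.35,0.1],[0,0,0]]

```text
t: 6.2
ee_pos: [560.5, 58.6, 159.9]
orientation: [-0.279, 3.127, -0.0]
ft_force: [-0.5, 0.5, -0.4]
width: 39.8
grasp_force: 0.0
```

Request:
jog_arm:
  commands:
    - [-1,[0,0,0],[0,0,0]]
    - [-1,[0,0,0],[0,0,0]]
    - [-1,[0,0,0],[0,0,0]]

```text
t: 6.5
ee_pos: [558.7, 56.5, 159.2]
orientation: [0.279, -3.128, 0.0]
ft_force: [-0.1, 0.2, -0.5]
width: 2.7
grasp_force: 0.0
```

```bash
python3 go.py 563 55 11 100.2; python3 - <<'E'
from h import *
a=grab("scene")["image"];b=grab("top")["image"]
cv2.imwrite("pics/p2.png",np.hstack([cv2.resize(a[90:260,200:400],(400,340)),cv2.resize(b[90:260,140:340],(400,340))]))
E
```

```text
t 6.5 pos [558.7  56.5 159.2] F [-0.1  0.2 -0.5] w 2.7
shift [-0.041 -0.022  1.482] then turn [-0.    -0.002 -0.   ]
shift in goal axes [-0.039 -0.022  1.482]
```

View pics/p2.png

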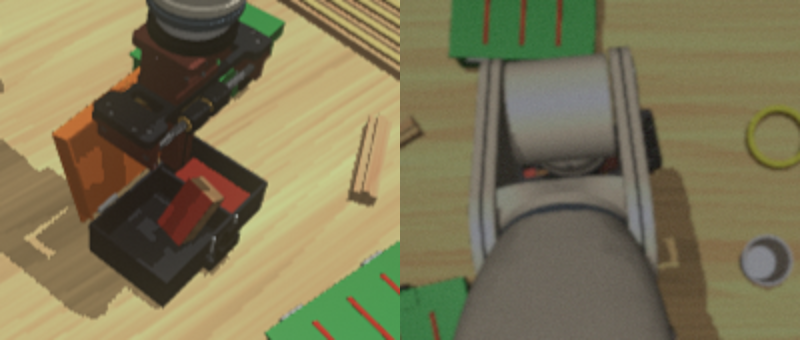

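The block slipped out of the fingers and now stands tilted in the wide bay against the divider, at crop (190,205), with its red face showing. I back off to look.

Request:
jog_arm:
  commands:
    - [1,[0,0,-0.3],[0,0,0]]
    - [1,[0,0,-0.3],[0,0,0]]
    - [1,[0,-0.45,0],[0,0,0]]
    - [1,[0,-0.45,0],[0,0,0]]
    - [1,[0,-0.45,0],[0,0,0]]
    - [1,[0,-0.45,0],[0,0,0]]
    - [1,[0,-0.45,0],[0,0,0]]
    - [1,[0,-0.45,0],[0,0,0]]
    - [1,[0,0,0],[0,0,0]]
    - [1,[0,0,0],[0,0,0]]

```text
t: 7.6
ee_pos: [606.4, -210.2, 219.5]
orientation: [0.274, -3.129, -0.001]
ft_force: [-0.4, -0.2, -0.5]
width: 77.3
grasp_force: 0.0
```

```bash
python3 - <<'E'
from h import *
s=grab("scene");t=grab("top");a=s["image"];b=t["image"]
cv2.imwrite("pics/p3.png",np.hstack([cv2.resize(a[130:250,220:350],(390,360)),cv2.resize(b[140:220,175:275],(400,360),interpolation=cv2.INTER_CUBIC)]))
xc=np.array([.984,.177]);yc=np.array([-.177,.984]);c=np.array([551,85])
for n,d,bb in(("s",s,(220,130,350,250)),("t",t,(175,140,275,220))):
    P=pts(d);L=np.stack([(P[...,:2]-c)@xc,(P[...,:2]-c)@yc,P[...,2]],-1)
    hsv=cv2.cvtColor(d["image"],cv2.COLOR_BGR2HSV)
    m=(abs(L[...,0])<75)&(abs(L[...,1])<95)&(hsv[...,1]>80)&(L[...,0]>-50)
    m[:bb[1]]=0;m[bb[3]:]=0;m[:,:bb[0]]=0;m[:,bb[2]:]=0
    hi=m&(L[...,2]>57);print(n,hi.sum())
    red=m&((hsv[...,0]<6)|(hsv[...,0]>172))
    cork=m&~red
    for k,mm in(("red",red&(L[...,1]<32)),("cork",cork&(L[...,1]<50))):
        q=L[mm]
        if len(q)<5: continue
        print(k,len(q),"min",np.percentile(q,3,axis=0).round(),"max",np.percentile(q,97,axis=0).round())
        q0=q-q.mean(0);_,S,V=np.linalg.svd(q0,full_matrices=False);print(" mean",q.mean(0).round(),"normal",V[2].round(2),"long",V[0].round(2),"S",(S/len(q)**.5).round(1))
        for j in(0,1,2): print("  ext",j,q[q[:,j].argmax()].round(),q[q[:,j].argmin()].round())
E
```

```text
s 303
red 23 min [-28. -28.  49.] max [18. -5. 76.]
 mean [ -1. -22.  72.] normal [-0.15 -0.85 -0.51] long [ 0.61 -0.48  0.63] S [21.8  8.5  0.8]
  ext 0 [ 19. -27.  75.] [-50.  27.   3.]
  ext 1 [-50.  27.   3.] [ 17. -28.  74.]
  ext 2 [-15. -22.  77.] [-50.  27.   3.]
cork 1856 min [-43. -93.  -3.] max [73. 32. 75.]
 mean [ 25. -38.  30.] normal [ 0.35 -0.2   0.92] long [0.04 0.98 0.2 ] S [44.7 36.  20.8]
  ext 0 [75. -8. 34.] [-50.  30.  13.]
  ext 1 [57. 50. 41.] [-20. -95.  -2.]
  ext 2 [-49. -95.  79.] [ 66. -63.  -5.]
t 209
red 19 min [-18. -30.   3.] max [ 26. -23.  75.]
 mean [  4. -27.  32.] normal [ 0.15  0.99 -0.  ] long [-0.13  0.02  0.99] S [27.5 13.1  0.8]
  ext 0 [ 29. -29.   3.] [-22. -21.   4.]
  ext 1 [-22. -21.   4.] [ 23. -30.   4.]
  ext 2 [-13. -24.  79.] [ 29. -29.   3.]
cork 473 min [-20. -83.  -2.] max [74. 43. 78.]
 mean [ 27. -15.  41.] normal [0.67 0.1  0.74] long [-0.71  0.36  0.6 ] S [43.1 29.1 22.8]
  ext 0 [ 75. -67.   5.] [-48.  38.   4.]
  ext 1 [52. 50. 16.] [ 70. -95.  -1.]
  ext 2 [-14. -16.  81.] [72. 43. -4.]
```

View pics/p3.png

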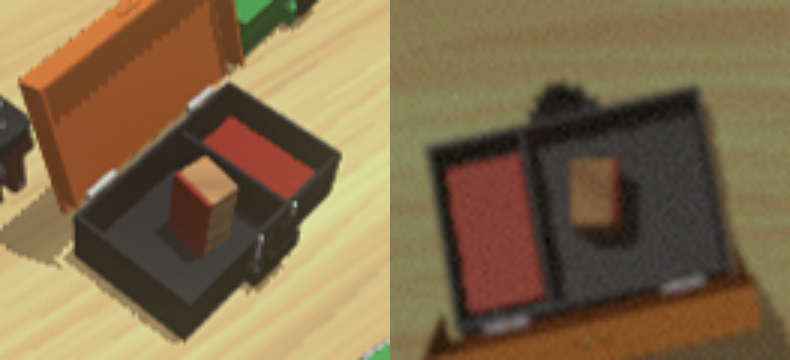

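The block stands on its end in the bay, top face centred at right-crop (595,193) and left-crop (206,178), with its red face toward the −y wall. Plan: grip its top, shift it toward the divider, set it down, then tip it toward −y so it lands red face down.

```bash
python3 - <<'E'
from h import *
s=grab("scene");t=grab("top")
xc=np.array([.984,.177]);yc=np.array([-.177,.984]);c=np.array([551,85])
for d,p in((t,(226.25,182.9)),(s,(288.7,189.3))):
    w=ray(d,*p,76);print(w.round(1),"case",((w[:2]-c)@xc).round(1),((w[:2]-c)@yc).round(1))
    P=pts(d);q=P[(abs(P[...,2]-76)<6)&(np.hypot(*(P[...,:2]-w[:2]).transpose(2,0,1))<40)]
    r=cv2.minAreaRect(q[:,:2].astype(np.float32));print(len(q),np.median(q,0).round(1),r)
E
python3 go.py 554 74 110 100.2
```

```text
[551.9  71.5  76. ] case -1.5 -13.5
181 [554.6  74.8  75.8] ((554.5607299804688, 74.92784881591797), (32.34906005859375, 38.05235290527344), 89.07479095458984)
[555.9  76.2  76. ] case 3.3 -9.5
207 [558.2  73.8  74.5] ((557.128173828125, 74.06439208984375), (31.595178604125977, 39.91117477416992), 88.87739562988281)
t 7.8 pos [ 606.9 -207.4  219.8] F [0.1 0.4 0.4] w 87.4
shift [0.018 2.863 1.099] then turn [ 0.    -0.     0.002]
shift in goal axes [0.022 2.863 1.098]
```

Request:
jog_arm:
  commands:
    - [1,[0,0.4,0],[0,0,0]]
    - [1,[0,0.4,0],[0,0,0]]
    - [1,[0,0.4,0],[0,0,0]]
    - [1,[0,0.4,0],[0,0,0]]
    - [1,[0,0.4,0],[0,0,0]]
    - [1,[0,0.4,0],[0,0,0]]
    - [1,[0,0.3,0],[0,0,0]]
    - [1,[0,0.16,0.3],[0,0,0]]
    - [1,[0,0,0.3],[0,0,0]]
    - [1,[0,0,0.2],[0,0,0]]

```text
t: 8.8
ee_pos: [555.0, 74.9, 138.4]
orientation: [0.285, -3.127, -0.0]
ft_force: [-0.4, -0.6, -0.2]
width: 87.6
grasp_force: 0.0
```

Request:
jog_arm:
  commands:
    - [1,[0,0,0],[0,0,0]]
    - [1,[0,0,0],[0,0,0]]

```text
t: 9.0
ee_pos: [556.3, 73.7, 140.1]
orientation: [0.282, -3.129, -0.0]
ft_force: [-0.2, -0.3, 0.8]
width: 87.7
grasp_force: 0.0
```

```bash
python3 go.py 556 74.5 53 100.2
```

```text
t 9.0 pos [556.3  73.7 140.1] F [-0.2 -0.3  0.8] w 87.7
shift [0.001 0.008 0.871] then turn [ 0.    -0.     0.002]
shift in goal axes [0.002 0.008 0.871]
```

Request:
jog_arm:
  commands:
    - [1,[0,0,0.3],[0,0,0]]
    - [1,[0,0,0.3],[0,0,0]]
    - [1,[0,0,0.27],[0,0,0]]
    - [0,[0,0,0],[0,0,0]]
    - [0,[0,0,0],[0,0,0]]
    - [0,[0,0,0],[0,0,0]]
    - [0,[0,0,0],[0,0,0]]
    - [-1,[0,0,0],[0,0,0]]
    - [-1,[0,0,0],[0,0,0]]
    - [-1,[0,0,0],[0,0,0]]

```text
t: 10.0
ee_pos: [556.6, 73.1, 53.0]
orientation: [-0.28, 3.129, 0.0]
ft_force: [0.3, 0.3, -0.7]
width: 35.2
grasp_force: 2.8
```

Request:
jog_arm:
  commands:
    - [-1,[0,0,0],[0,0,0]]
    - [-1,[0,0,0],[0,0,0]]
    - [-1,[0,0,0],[0,0,0]]

```text
t: 10.3
ee_pos: [556.7, 73.1, 52.9]
orientation: [-0.28, 3.129, -0.0]
ft_force: [-0.2, 1.2, 3.5]
width: 34.1
grasp_force: 27.4
```

Request:
jog_arm:
  commands:
    - [-1,[0,0,-0.04],[0,0,0]]
    - [-1,[0,0,-0.03],[0,0,0]]
    - [-1,[0,0.04,0],[0,0,0]]
    - [-1,[0,0.05,0],[0,0,0]]
    - [-1,[0,0.05,0],[0,0,0]]
    - [-1,[0,0.04,0],[0,0,0]]
    - [-1,[0,0,0],[0,0,0]]

```text
t: 11.0
ee_pos: [553.0, 91.4, 59.6]
orientation: [0.281, -3.129, -0.0]
ft_force: [-0.7, 0.0, -0.6]
width: 33.9
grasp_force: 27.4
```

```bash
python3 - <<'E'
from h import *
a=grab("scene")["image"]
cv2.imwrite("pics/p4.png",cv2.resize(a[110:260,210:360],(600,600)))
E
```

```text
(no output)
```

View pics/p4.png

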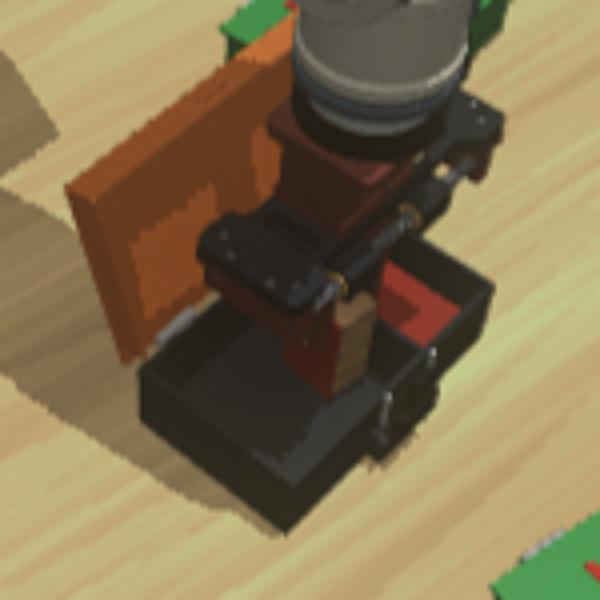

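The block is held upright at (345,350) near the divider, red face toward −y. I set it down and release it.

Request:
jog_arm:
  commands:
    - [-1,[0,0,0.03],[0,0,0]]
    - [-1,[0,0,0.03],[0,0,0]]
    - [-1,[0,0,0.01],[0,0,0]]
    - [0.1,[0,0,0],[0,0,0]]
    - [0.2,[0,0,0],[0,0,0]]
    - [0.3,[0,0,0],[0,0,0]]
    - [0.3,[0,0,0],[0,0,0]]
    - [0.3,[0,0,-0.15],[0,0,0]]
    - [0.3,[0,0,-0.3],[0,0,0]]
    - [0.3,[0,0,-0.2],[0,0,0]]

```text
t: 12.05
ee_pos: [553.8, 90.8, 119.9]
orientation: [-0.28, 3.128, 0.0]
ft_force: [0.2, -0.2, 0.3]
width: 56.9
grasp_force: 0.0
```

Request:
jog_arm:
  commands:
    - [-1,[0,0.25,0],[0,0,0]]
    - [-1,[0,0.25,0],[0,0,0]]
    - [-1,[0,0,0],[0,0,0]]
    - [-1,[0,0,0],[0,0,0]]
    - [-1,[0,0,0],[0,0,0]]
    - [-1,[0,0,0],[0,0,0]]
    - [-1,[0,0,0],[0,0,0]]
    - [-1,[0,0,0],[0,0,0]]

```text
t: 12.85
ee_pos: [544.4, 139.5, 117.6]
orientation: [0.279, -3.129, 0.0]
ft_force: [-0.9, -0.5, -0.3]
width: 0.4
grasp_force: 0.0
```

```bash
python3 go.py 545 134 58 100.2; python3 - <<'E'
from h import *
a=grab("scene")["image"]
cv2.imwrite("pics/p5.png",cv2.resize(a[110:260,210:360],(500,500)))
E
```

```text
t 12.85 pos [544.4 139.5 117.6] F [-0.9 -0.5 -0.3] w 0.4
shift [ 0.004 -0.055  0.596] then turn [-0. -0. -0.]
shift in goal axes [ 0.004 -0.055  0.596]
```

View pics/p5.png

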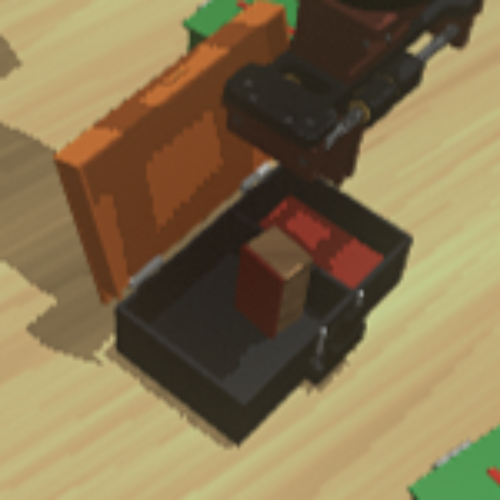

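The block stands upright at (272,280), near the divider. Now I lower the shut fingers beside it and tip it.

Request:
jog_arm:
  commands:
    - [-1,[0,0,0.3],[0,0,0]]
    - [-1,[0,-0.05,0.27],[0,0,0]]
    - [-1,[0,-0.1,0],[0,0,0]]
    - [-1,[0,-0.06,0],[0,0,0]]
    - [-1,[0,-0.05,0],[0,0,0]]
    - [-1,[0,-0.05,0],[0,0,0]]
    - [-1,[0,-0.05,0],[0,0,0]]
    - [-1,[0,-0.05,0],[0,0,0]]
    - [-1,[0,-0.05,0],[0,0,0]]
    - [-1,[0,-0.05,0],[0,0,0]]

```text
t: 13.9
ee_pos: [553.5, 89.4, 60.8]
orientation: [-0.28, 3.129, -0.0]
ft_force: [0.2, -0.1, -0.4]
width: 0.6
grasp_force: 0.0
```

Request:
jog_arm:
  commands:
    - [-1,[0,-0.05,0],[0,0,0]]
    - [-1,[0,-0.05,0],[0,0,0]]
    - [-1,[0,-0.05,0],[0,0,0]]
    - [-1,[0,-0.05,0],[0,0,0]]
    - [-1,[0,0,0],[0,0,0]]
    - [-1,[0,0,-0.3],[0,0,0]]
    - [-1,[0,0,-0.45],[0,0,0]]
    - [-1,[0,0,-0.45],[0,0,0]]
    - [-1,[0,0,-0.3],[0,0,0]]

```text
t: 14.8
ee_pos: [557.8, 70.3, 213.8]
orientation: [-0.28, 3.126, 0.0]
ft_force: [0.7, -0.1, 0.8]
width: 0.7
grasp_force: 0.0
```

```bash
python3 go.py 420 60 215 100.2; python3 - <<'E'
from h import *
a=grab("scene")["image"]
cv2.imwrite("pics/p6.png",cv2.resize(a[110:260,210:360],(500,500)))
E
```

```text
t 14.8 pos [557.8  70.3 213.8] F [ 0.7 -0.1  0.8] w 0.7
shift [ 1.375  0.143 -0.017] then turn [-0.     0.004  0.   ]
shift in goal axes [ 1.375  0.143 -0.012]
```

View pics/p6.png

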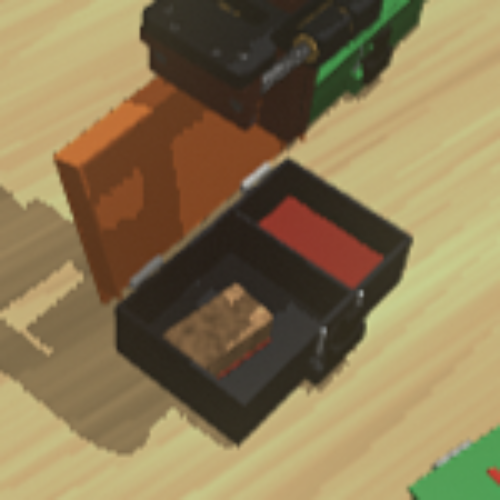

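The block now lies flat at (220,330) in the wide bay, cork side up, with its red rim underneath. I check its numbers and the lid's, then go over behind the lid.

Request:
jog_arm:
  commands:
    - [-1,[0.1,0,-0.25],[0,0,0]]
    - [-1,[0.35,0.05,0],[0,0,0]]
    - [-1,[0.35,0.05,0],[0,0,0]]
    - [-1,[0.35,0.04,0],[0,0,0]]
    - [-1,[0.25,0,0],[0,0,0]]
    - [-1,[0,0,0],[0,0,0]]
    - [-1,[0,0,0],[0,0,0]]

```text
t: 15.55
ee_pos: [417.5, 59.2, 236.1]
orientation: [-0.28, 3.127, 0.0]
ft_force: [-0.1, -0.2, -0.5]
width: 0.4
grasp_force: 0.0
```

```bash
cat > l.py <<'E'
from h import *
xc=np.array([.984,.177]);yc=np.array([-.177,.984]);c=np.array([551,85])
for n in("scene","top"):
    d=grab(n);P=pts(d);L=np.stack([(P[...,:2]-c)@xc,(P[...,:2]-c)@yc,P[...,2]],-1)
    hsv=cv2.cvtColor(d["image"],cv2.COLOR_BGR2HSV)
    o=(hsv[...,0]<17)&(hsv[...,1]>140)&(abs(L[...,1])<105)&(L[...,2]<230)&(L[...,2]>62)&(abs(L[...,0])<130)
    q=L[o]
    for a in range(70,200,20):
        s=q[(q[:,2]>a)&(q[:,2]<a+20)]
        if len(s)>3: print(n,"lid z",a,len(s),"x 3/97%",np.percentile(s[:,0],[3,50,97]).round(),"y",np.percentile(s[:,1],[2,98]).round())
    b=(hsv[...,1]>60)&(hsv[...,0]<25)&(abs(L[...,0])<52)&(L[...,1]>-88)&(L[...,1]<25)&(L[...,2]>28)&(L[...,2]<44)
    q=L[b]
    if len(q)>20: r=cv2.minAreaRect(q[:,:2].astype(np.float32));print(n,"block",len(q),np.median(q,0).round(1),r)
E
python3 l.py; python3 go.py 428 63 160 100.2
```

```text
scene lid z 70 500 x 3/97% [-73. -69. -53.] y [-98. 100.]
scene lid z 90 533 x 3/97% [-79. -75. -58.] y [-98. 100.]
scene lid z 110 572 x 3/97% [-86. -81. -64.] y [-98. 100.]
scene lid z 130 589 x 3/97% [-92. -88. -70.] y [-98. 100.]
scene lid z 150 311 x 3/97% [-94. -92. -74.] y [-98. 100.]
scene lid z 170 653 x 3/97% [-102.  -90.  -80.] y [-98.  98.]
scene block 432 [ -1.4 -45.9  34.5] ((-2.7736425399780273, -44.56724548339844), (71.67188262939453, 40.85214614868164), 82.75440979003906)
top lid z 70 7 x 3/97% [-72. -69. -67.] y [-94. -85.]
top lid z 90 4 x 3/97% [-74. -72. -71.] y [-95. -90.]
top lid z 170 30 x 3/97% [-89. -85. -81.] y [-97. -80.]
top block 381 [ -5.2 -45.4  36.2] ((11.926483154296875, -35.787147521972656), (93.1997299194336, 79.79290008544922), 89.6689453125)
t 15.65 pos [418.2  59.2 236. ] F [ 0.  -0.8 -0.8] w 0.6
shift [-0.102  0.02   0.76 ] then turn [-0.     0.002  0.   ]
shift in goal axes [-0.103  0.02   0.76 ]
```

The block is flat at case (−3, −45). Now I push the lid over from behind along an arc.

Request:
jog_arm:
  commands:
    - [-1,[0,0,0.4],[0,0,0]]
    - [-1,[-0.05,0.02,0.4],[0,0,0]]
    - [-1,[-0.15,0,0],[0,0,0]]
    - [-1,[-0.12,0,0],[0,0,0]]
    - [-1,[-0.12,0,0],[0,0,0]]
    - [-1,[-0.12,0,0],[0,0,0]]
    - [-1,[-0.12,0,0],[0,0,0]]
    - [-1,[-0.08,0,0],[0,0,0]]
    - [-1,[0,0,0],[0,0,0]]

```text
t: 16.55
ee_pos: [492.7, 74.7, 156.0]
orientation: [-0.28, 3.127, 0.0]
ft_force: [-0.7, 0.5, -0.3]
width: 0.4
grasp_force: 0.0
```

```bash
python3 l.py | grep scene; python3 go.py 525.6 80.4 146 100.2
```

```text
scene lid z 70 204 x 3/97% [-59. -56. -38.] y [-98. 101.]
scene lid z 90 223 x 3/97% [-54. -51. -35.] y [-98. 101.]
scene lid z 110 90 x 3/97% [-51. -40. -29.] y [-99. 101.]
scene lid z 130 73 x 3/97% [-47. -33. -24.] y [-99. 100.]
scene lid z 150 76 x 3/97% [-53. -30. -20.] y [-99.  99.]
scene lid z 170 928 x 3/97% [-39. -28. -17.] y [-97.  97.]
scene block 433 [ -2.1 -45.4  34.4] ((-2.3459300994873047, -45.108428955078125), (70.02308654785156, 40.63969039916992), 83.48078918457031)
t 16.65 pos [491.3  74.5 155.8] F [-0.7  0.4  0. ] w 0.5
shift [-0.348 -0.003  0.098] then turn [-0.     0.001  0.   ]
shift in goal axes [-0.348 -0.003  0.098]
```

Request:
jog_arm:
  commands:
    - [-1,[-0.12,0,0.03],[0,0,0]]
    - [-1,[-0.12,0,0.03],[0,0,0]]
    - [-1,[-0.11,0,0.04],[0,0,0]]
    - [-1,[-0.11,0,0.07],[0,0,0]]
    - [-1,[-0.11,0,0.08],[0,0,0]]
    - [-1,[-0.09,0,0.1],[0,0,0]]
    - [-1,[-0.08,0,0.1],[0,0,0]]
    - [-1,[-0.04,0,0.06],[0,0,0]]
    - [-1,[-0.03,0,0.06],[0,0,0]]
    - [-1,[0,0,0],[0,0,0]]

```text
t: 17.65
ee_pos: [570.6, 88.8, 97.7]
orientation: [0.28, -3.128, 0.0]
ft_force: [0.4, 0.4, -0.1]
width: 0.3
grasp_force: 0.0
```

```bash
python3 - <<'E'
from h import *
xc=np.array([.984,.177]);yc=np.array([-.177,.984]);c=np.array([551,85])
print("tcp x,y case",(get_obs()["ee_pos"][:2]-c)@np.c_[xc,yc])
d=grab("scene");P=pts(d);L=np.stack([(P[...,:2]-c)@xc,(P[...,:2]-c)@yc,P[...,2]],-1)
hsv=cv2.cvtColor(d["image"],cv2.COLOR_BGR2HSV)
o=(hsv[...,0]<17)&(hsv[...,1]>140)&(abs(L[...,1])<90)&(L[...,2]<150)&(L[...,2]>50)&(L[...,0]<40)&(L[...,0]>-55)
q=L[o];A=np.c_[q[:,0],np.ones(len(q))]
import scipy.optimize as so
f=so.least_squares(lambda p:p[0]*q[:,0]+p[1]-q[:,2],[.3,70],loss="soft_l1",f_scale=2).x
print(len(q),"angle",np.arctan(f[0]),"z at hinge x",f[0]*-61.5+f[1])
E
python3 go.py 602 94 100 100.2
```

```text
tcp x,y case [19.98659117  0.26633599]
1198 angle 0.3481395110123498 z at hinge x 60.745843078397286
t 17.7 pos [570.6  88.8  98.2] F [-0.  -0.3 -0.3] w 0.3
shift [-0.318 -0.004 -0.018] then turn [ 0.    -0.001  0.   ]
shift in goal axes [-0.318 -0.004 -0.018]
```

Request:
jog_arm:
  commands:
    - [-1,[0,0,-0.2],[0,0,0]]
    - [-1,[-0.16,0,0],[0,0,0]]
    - [-1,[-0.15,0,0],[0,0,0]]
    - [-1,[0,0,0.1],[0,0,0]]
    - [-1,[0,0,0.05],[0,0,0]]
    - [-1,[0,0,0.05],[0,0,0]]
    - [-1,[0,0,0.03],[0,0,0]]
    - [-1,[0,0,0],[0,0,0]]

```text
t: 18.5
ee_pos: [600.4, 94.2, 94.9]
orientation: [0.28, -3.127, 0.0]
ft_force: [0.1, -0.1, 0.3]
width: 0.4
grasp_force: 0.0
```

Request:
jog_arm:
  commands:
    - [-1,[0,0,0.02],[0,0,0]]
    - [-1,[0,0,0.02],[0,0,0]]
    - [-1,[0,0,0],[0,0,0]]

```text
t: 18.8
ee_pos: [601.4, 94.3, 91.6]
orientation: [0.28, -3.129, 0.0]
ft_force: [-1.0, 0.7, 0.5]
width: 0.5
grasp_force: 0.0
```

Request:
jog_arm:
  commands:
    - [-1,[0,0,0.02],[0,0,0]]
    - [-1,[0,0,0.02],[0,0,0]]
    - [-1,[0,0,0],[0,0,0]]

```text
t: 19.1
ee_pos: [602.1, 94.5, 88.0]
orientation: [-0.28, 3.128, 0.0]
ft_force: [0.8, 1.2, 2.9]
width: 0.6
grasp_force: 1.5
```

Request:
jog_arm:
  commands:
    - [-1,[0,0,0.02],[0,0,0]]
    - [-1,[0,0,0.02],[0,0,0]]
    - [-1,[0,0,0],[0,0,0]]

```text
t: 19.4
ee_pos: [602.7, 94.5, 84.1]
orientation: [-0.279, 3.126, 0.0]
ft_force: [3.8, 1.1, 3.7]
width: 0.4
grasp_force: 2.0
```

Request:
jog_arm:
  commands:
    - [-1,[0,0,0.02],[0,0,0]]
    - [-1,[0,0,0.02],[0,0,0]]
    - [-1,[0,0,0],[0,0,0]]

```text
t: 19.7
ee_pos: [603.3, 94.7, 80.6]
orientation: [-0.279, 3.125, 0.0]
ft_force: [4.5, -0.2, 5.8]
width: 0.5
grasp_force: 3.3
```

Request:
jog_arm:
  commands:
    - [-1,[0.01,0,0.02],[0,0,0]]
    - [-1,[0,0,0],[0,0,0]]

```text
t: 19.9
ee_pos: [603.4, 94.7, 79.2]
orientation: [-0.279, 3.123, 0.001]
ft_force: [5.7, 1.2, 7.7]
width: 0.2
grasp_force: 3.9
```

Request:
jog_arm:
  commands:
    - [-1,[0,0,0.01],[0,0,0]]
    - [-1,[0,0,0.005],[0,0,0]]
    - [-1,[0,0,0],[0,0,0]]

```text
t: 20.2
ee_pos: [603.7, 94.7, 78.0]
orientation: [-0.279, 3.122, 0.001]
ft_force: [5.7, 2.9, 8.3]
width: 0.6
grasp_force: 4.6
```

Request:
jog_arm:
  commands:
    - [-1,[-0.02,0,0],[0,0,0]]
    - [-1,[0,0,0],[0,0,0]]

```text
t: 20.4
ee_pos: [603.9, 94.8, 77.4]
orientation: [-0.28, 3.126, 0.0]
ft_force: [1.9, 0.3, 10.0]
width: 0.8
grasp_force: 5.0
```

Request:
jog_arm:
  commands:
    - [-1,[-0.005,0,0.01],[0,0,0]]
    - [-1,[0,0,0],[0,0,0]]

```text
t: 20.6
ee_pos: [604.1, 94.8, 76.2]
orientation: [-0.28, 3.127, 0.0]
ft_force: [1.8, 0.5, 9.5]
width: 0.5
grasp_force: 4.5
```

Request:
jog_arm:
  commands:
    - [-1,[-0.005,0,0.01],[0,0,0]]
    - [-1,[0,0,0],[0,0,0]]

```text
t: 20.8
ee_pos: [604.2, 94.9, 74.7]
orientation: [-0.28, 3.127, 0.0]
ft_force: [2.6, 1.0, 5.0]
width: 0.7
grasp_force: 2.5
```

Request:
jog_arm:
  commands:
    - [-1,[-0.002,0,0.005],[0,0,0]]
    - [-1,[0,0,0],[0,0,0]]

```text
t: 21.0
ee_pos: [604.0, 94.8, 73.8]
orientation: [-0.28, 3.128, 0.0]
ft_force: [2.4, 0.2, 4.0]
width: 0.5
grasp_force: 1.9
```

Request:
jog_arm:
  commands:
    - [-1,[0,0,0.005],[0,0,0]]
    - [-1,[0,0,0],[0,0,0]]

```text
t: 21.2
ee_pos: [604.1, 94.8, 73.5]
orientation: [-0.28, 3.128, 0.0]
ft_force: [3.6, -0.0, 6.5]
width: 0.3
grasp_force: 3.1
```

Request:
jog_arm:
  commands:
    - [-1,[0,0,0.004],[0,0,0]]
    - [-1,[0,0,0],[0,0,0]]

```text
t: 21.4
ee_pos: [604.1, 94.8, 73.3]
orientation: [-0.28, 3.128, 0.0]
ft_force: [2.3, 0.1, 7.7]
width: 0.5
grasp_force: 3.9
```

Request:
jog_arm:
  commands:
    - [-1,[0,0,0.003],[0,0,0]]
    - [-1,[0,0,0],[0,0,0]]

```text
t: 21.6
ee_pos: [604.2, 94.8, 73.2]
orientation: [-0.28, 3.128, 0.0]
ft_force: [2.3, 1.1, 9.7]
width: 0.5
grasp_force: 4.6
```

Request:
jog_arm:
  commands:
    - [-1,[0,0,-0.1],[0,0,0]]
    - [-1,[0,0,-0.4],[0,0,0]]
    - [-1,[0,0,-0.4],[0,0,0]]
    - [-1,[0,0,-0.4],[0,0,0]]
    - [-1,[0,0,0],[0,0,0]]

```text
t: 22.1
ee_pos: [605.4, 95.0, 207.6]
orientation: [-0.279, 3.123, 0.0]
ft_force: [0.9, -1.2, -1.0]
width: 0.8
grasp_force: 0.0
```

```bash
python3 - <<'E'
from h import *
import scipy.optimize as so
xc=np.array([.984,.177]);yc=np.array([-.177,.984]);c=np.array([551,85])
d=grab("scene");P=pts(d);L=np.stack([(P[...,:2]-c)@xc,(P[...,:2]-c)@yc,P[...,2]],-1)
hsv=cv2.cvtColor(d["image"],cv2.COLOR_BGR2HSV)
o=(hsv[...,0]<17)&(hsv[...,1]>140)&(abs(L[...,1])<90)&(L[...,2]<150)&(L[...,2]>50)&(L[...,0]<40)&(L[...,0]>-55)
q=L[o]
f=so.least_squares(lambda p:p[0]*q[:,0]+p[1]-q[:,2],[.1,60],loss="soft_l1",f_scale=1).x
print(len(q),"angle",np.arctan(f[0]),"z hinge",f[0]*-61.5+f[1],"z at press",f[0]*53+f[1])
cv2.imwrite("pics/p7.png",cv2.resize(d["image"][110:260,210:360],(500,500)))
E
```

```text
2408 angle 0.09554260988830926 z hinge 60.615099050382554 z at press 71.5881369435327
```

View pics/p7.png

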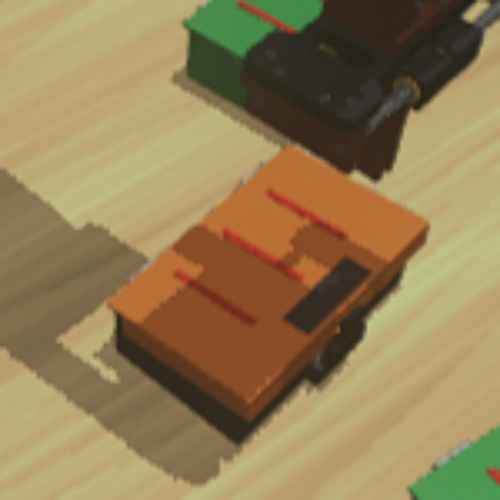

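The picture shows the orange lid shut over the case, with the press patch at (327,295) and nothing touching it. The measured angle is 0.096 rad, and it stays down.

```bash
python3 -c "
from workcell import close_job
print(close_job())"
```

```text
the job is handed in; nothing more can be done
None
```

The job is handed in: the block lies flat with its red face down in the wide bay (it slipped from the fingers once and had to be tipped flat), and the lid stays shut by itself at about 0.096 rad, under the 0.128 limit.

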